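# Seat the weighing plate of a laboratory balance on its pins and tare it

## Robot

A 6-joint arm with a two-finger parallel gripper is mounted at the origin on the work surface. World frame = base frame: x ahead of the robot, y to its left, z up, the work surface at z = 0. Lengths are in m, angles in rad, forces in N, time in s.
With the tool pointing down it reaches from about 0.375 to 0.975 m from the base axis. Payload 3.8 kg.
Tool frame: the origin (TCP) lies on the centre line of the jaws, within the pads' length; the fingertips stand 22 mm ahead of it and the grasp point (between the pads) lies 3 mm ahead of it; x points along the fingers, y is the direction in which the jaws open and shut, and the axes are right-handed (so a half turn about x gives the same grasp; the last joint's range is limited). The gripper opens to 85 mm and grips with 20 to 120 N. Pads are 22 mm wide; open, the fingers measure 114 mm over their backs; the gripper's body (76 mm by 85 mm) begins 54 mm behind the grasp point. The pads swing forward as they close: fully open they stand 13 mm farther back than shut.
Start: joints at [-1.207, 0.264, 1.604, -0, 1.274, -0.037], TCP at [0.263, -0.622, 0.253] pointing down, gripper open.
Joint ranges: [-2.63, 2.63], [-0.94, 2.18], [0.31, 2.57], [-1.31, 4.45], [0, 2.66], [-2.55, 2.55]. Speed limits (rad/s): [2.57, 2.57, 3.14, 3.14, 3.14, 3.14].

## Interface

Orientations are given as a rotation vector (axis times angle).
In Python, from workcell import monitor, eyes, finish_job gives the robot as it stands. The module is installed in compiled form; this text tells all that it offers.
- The arm moves only by the tool play_rows, never from a script. Its argument "deltas" is a list of rows, each an object of numbers: "wx", "wy", "wz": the turn, a rotation vector about the world's x, y, z in degrees; "x", "y", "z": the shift along the world's x, y, z in mm; "fingers": the closure, from -1 (fully open) to 1 (shut), so that 0 is half open. A call has 1 to 20 rows; each row is the pose to reach, as a shift and turn from the pose commanded when the call began; what a row does not reach only later rows make up. A row lasts 1/8 s, in which the tool goes at most 62.5 mm and 10.7 degrees, less where a joint would pass 70% of its speed; a pose out of reach is approached as far as the arm can. A call with a gripper value outside its range is refused whole. The fingers move at their own pace and stop on an object; "grip_force" is the grip in N (left out, the last holds). Time passes only in rows, so rows that repeat a pose let the fingers close. It gives the time, the measured TCP pose, the force and the opening at its end, in the units of the state.
- monitor.read_state(): the state, without advancing time (a new reading comes with each control period).
- eyes.read_camera(name): name is "side" or "top"; returns a dict with "frame" (420x560x3 uint8, red, green, blue), "depth" (420x560 float32, m along the optical axis (not along the pixel's ray), 0 where there is no reading), "K" (3x3 intrinsics, pixels), "view" (4x4, takes a point from world to camera coordinates). Camera axes: x right, y down, z forward; pixel columns grow to the right and rows downward; lengths in m; the calibration is good to about 2 mm. A picture is of the moment at which its call begins.
- finish_job(): hands the job in, once; it reports no verdict.
The state is a dict: "time": time; "q": joint angles; "joint_vel": joint speeds; "joint_torque": joint torques, N m; "tool_pos": TCP position; "tcp_rot": TCP orientation; "wrist_force": force on the tool from outside, world axes, zero at the start; "torque": the same for the moment, N m; "width": opening from 0.0 (shut) to 1.0 (fully open).
Only numpy, scipy, OpenCV 4.12 (cv2) and the standard library are available. Lean on these libraries where they do the work, as an engineer would, in place of code of your own. Each camera call takes 0.05 s, during which the arm holds its last target.

## Task

The dark steel weighing plate of the balance was left crooked, riding on top of the two locating pins. Nudge it sideways by its edges with the fingertips until both holes drop over the pins and it lies flat on the deck; then press the green tare key fully down and let it come back up. Never pick the plate up, do not press the key before the plate is down, and leave the glassware, weights and spatula around the balance where they stand.

Things in the scene. Friction and masses are not known exactly. Their poses are not given: they have to be found in the camera images.
- balance: White balance, fixed, 250 mm deep (x), 210 wide (y). Origin: centre of its underside on the bench; front (display, key) at -x. Flat deck 65 mm above the origin over x = -60 to +125 mm; before it a lower panel, 45 mm high, with the display (49 mm high, y = -3 to +83) and the tare key at x = -92, y = -60. Black corner marks on the deck frame the plate's seated place.
- seat (a point): Point on the deck top (balance x = 35, y = 0, z = 65 mm) where the centre of the plate's underside comes when seated; axes as the balance. The seated plate fills x = -60 to +60 and y = -70 to +70 mm about it.
- pin_left (a point): Foot, on the deck top, of the left (+y) locating pin: brass, fixed, 10 mm diameter, 6 mm high with a tapered head 6 mm across. Balance x = 63, y = 35 mm (28, 35 from the seat).
- pin_right (a point): The same for the right (-y) pin: balance x = 63, y = -35 mm.
- plate: Loose dark steel plate, 120 (x) by 140 (y) by 6 mm, 0.28 to 0.56 kg. Origin: centre of its underside. Two 14 mm holes (2 mm play round the pins) at x = 28, y = +-35. At the start it lies 10 to 22 mm too far to the front (balance -x), up to 18 mm to either side, turned up to 0.1 rad; front edge on the deck, rear up on the pin heads. Slides at 1 to 3 N; drops once both holes are over the pins.
- hole_left (a point): Centre of the left (+y) hole at the plate's underside.
- hole_right (a point): Centre of the right (-y) hole at the plate's underside.
- tare (a joint): Tare key travel in m: 0 up, 0.005 fully down; springs back when released; about 4 N presses it fully down.
- tare_top (a point): Centre of the top of the green tare key, 24 mm across; it is pressed straight down.
- beaker_a: Glass beaker, 68 mm across, 90 mm high, beside the balance on its left. Origin: centre of its underside. Leave alone.
- beaker_b: Glass beaker, 56 mm across, 75 mm high, left of the balance. Origin: centre of its underside. Leave alone.
- jar: Amber jar with white cap, 56 mm across, 85 mm high, right of the balance. Origin: centre of its underside. Leave alone.
- weight_a: Brass knob weight, 34 mm across, 52 mm high, right of the balance. Origin: centre of its underside. Leave alone.
- weight_b: Brass knob weight, 26 mm across, 39 mm high, right of the balance. Origin: centre of its underside. Leave alone.
- spatula: Thin steel lab spatula, 170 mm long, 12 wide, 4 high, lying on the bench left of the balance. Origin: centre of its underside. Leave alone.
Things that resemble listed ones, but are neither listed nor needed, are in the scene too. Of the things like the plate, leave any that is orange; of the rest the larger one is meant.

How it is judged:
On the way, in this order (a step that is already met when the one before it is completed fails the run):
1. the plate lies flat on the deck with both holes over the pins (z of plate in the frame of balance below 0.0665 m and angle between the z axis of plate and the z axis of balance, either way round below 0.015 rad and horizontal distance between hole_left and pin_left below 0.004 m and horizontal distance between hole_right and pin_right below 0.004 m), for 0.2 s.
2. the tare key is pressed fully down with the plate seated (all of step 1 and value of joint tare above 0.004 m), for 0.05 s.
At the end, for the whole second after the job is handed in: Plate flat on the deck (within 1.5 mm and 0.015 rad), both holes over their pins (within 4 mm), at rest; tare key pressed at least 4 mm after that and up again (within 1 mm); bystanders within 15 mm of where they stood (all of step 1 and value of joint tare below 0.001 m and linear speed of plate below 0.01 m/s and distance of each of beaker_a, beaker_b, jar, weight_a, weight_b, spatula from where it was at the start of the episode below 0.015 m); the robot touches nothing.
It fails at once if the plate is lifted, its centre more than 13 mm over the deck, or tipped more than 0.2 rad (z of plate in the frame of balance above 0.078 m or angle between plate's own z axis and vertical above 0.2 rad).
It fails at once if the tare key is pressed before the plate is down on the deck (value of joint tare above 0.0025 m and not (z of plate in the frame of balance below 0.0665 m and angle between the z axis of plate and the z axis of balance, either way round below 0.015 rad)).
It fails at once if a bystander is moved by more than 15 mm or tipped over (distance of any of beaker_a, beaker_b, jar, weight_a, weight_b, spatula from where it was at the start of the episode above 0.015 m or angle between any of beaker_a, beaker_b, jar, weight_a, weight_b's own z axis and vertical above 0.3 rad).
It also fails if it takes over 70 s, if anything falls off the work surface, if the arm or the gripper's body presses on something with over 40 N, if the wrist force passes 120 N, or if a joint passes its speed limit or range.

## Working session

There is one attempt and no reset: what is moved stays moved. The work goes in short steps, Python scripts to look and compute and a tool call to move; the robot and the scene stay as the last step left them, time stands still between calls to the robot, and variables do not carry over. Pictures are saved under pics/ and viewed, and the job is handed in when it is done.

Besides the shell and the picture viewer there is one more tool, called after ">>>" in YAML: its name, and indented under it one key for each argument. play_rows: Moves the arm, as the interface text tells. Its arguments: {"type":"object","properties":{"deltas":{"type":"array"},"grip_force":{"type":"number"}},"required":["deltas"]}

```bash
mkdir -p pics
python3 - <<'E'
from workcell import monitor, eyes
import cv2,numpy as np
print(monitor.read_state())
for n in("top","side"):
    d=eyes.read_camera(n); cv2.imwrite(f"pics/{n}0.png",d["frame"][:,:,::-1]); np.savez(f"{n}0.npz",**d)
    print(n,d["K"],d["view"])
E
```

```text
{'time': 0.0, 'q': array([-1.20690237e+00,  2.64783681e-01,  1.60540192e+00, -1.59962124e-06,
        1.27364307e+00, -3.68702723e-02]), 'joint_vel': array([ 8.19449571e-04,  5.80705636e-04,  3.79206444e-05, -1.91019466e-05,
       -2.40916503e-03,  3.05727184e-04]), 'joint_torque': array([ 1.96511046e-04, -5.15104580e+01, -3.67318368e+01,  2.68918002e-04,
        1.29107747e-02,  1.99104477e-06]), 'tool_pos': array([ 0.26310762, -0.62087504,  0.25192629]), 'tcp_rot': array([ 2.00170545,  0.4088918 , -2.00245215]), 'wrist_force': array([-0.29605847,  0.18327596,  0.54703636]), 'torque': array([ 0.05448245, -0.05920016,  0.01715151]), 'width': 0.9956271506956798}
top [[409.82587523   0.         277.74085451]
 [  0.         409.82587523 211.33206836]
 [  0.           0.           1.        ]] [[ 0.01346563 -0.99961442  0.0242834   0.06322814]
 [-0.98894324 -0.0169009  -0.1473283   0.49396658]
 [ 0.1476819  -0.02203104 -0.98878951  0.98702539]
 [ 0.          0.          0.          1.        ]]
side [[487.24214286   0.         278.35837979]
 [  0.         487.24214286 212.21979953]
 [  0.           0.           1.        ]] [[ 0.97447269 -0.22442682  0.00596459 -0.4905331 ]
 [-0.13587196 -0.61069625 -0.78012108  0.17510697]
 [ 0.17872265  0.75939626 -0.62560013  0.87473285]
 [ 0.          0.          0.          1.        ]]
```

View pics/top0.png

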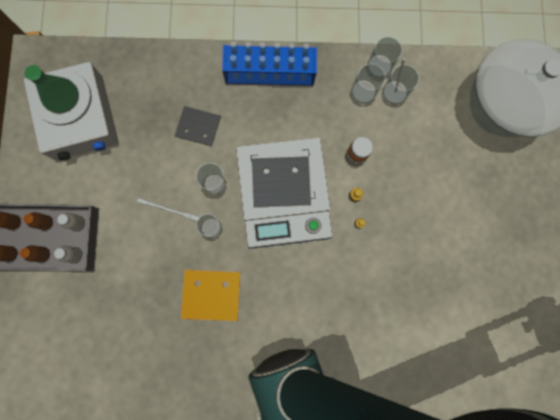

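View pics/side0.png

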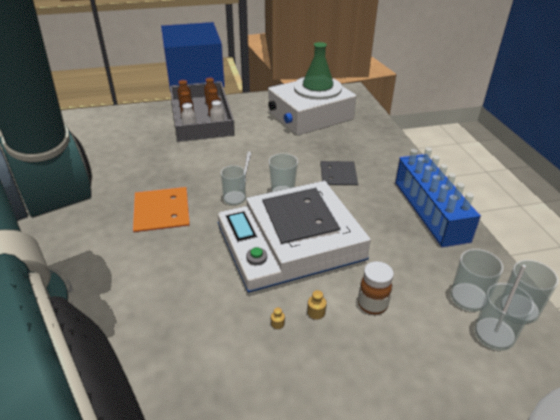

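The plate candidates in the top view are the dark plate on the balance at (281,181), a small dark plate on the bench at (198,126) and an orange one at (211,295). I choose the one on the balance, since it is neither orange nor the smaller. I'll check it in a close crop.

Run:
```python
import cv2
a=cv2.imread("pics/top0.png")[130:255,225:340]; cv2.imwrite("pics/topc.png",cv2.resize(a,None,fx=4.8,fy=4.8,interpolation=cv2.INTER_CUBIC))
a=cv2.imread("pics/side0.png")[175:295,210:375]; cv2.imwrite("pics/sidec.png",cv2.resize(a,None,fx=4.8,fy=4.8,interpolation=cv2.INTER_CUBIC))
```

```text
(no output)
```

View pics/topc.png

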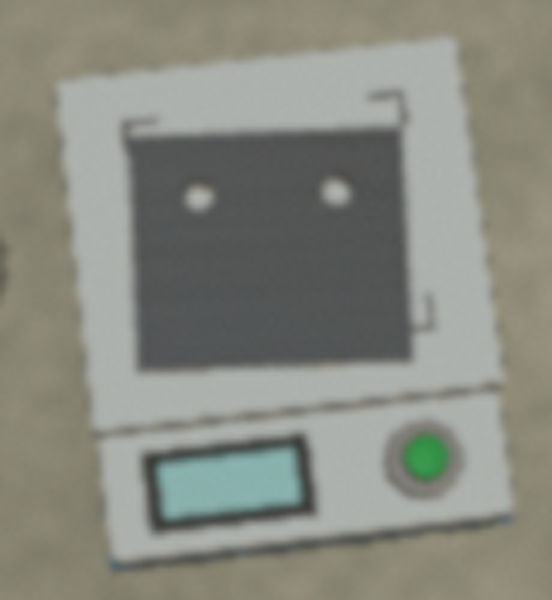

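View pics/sidec.png

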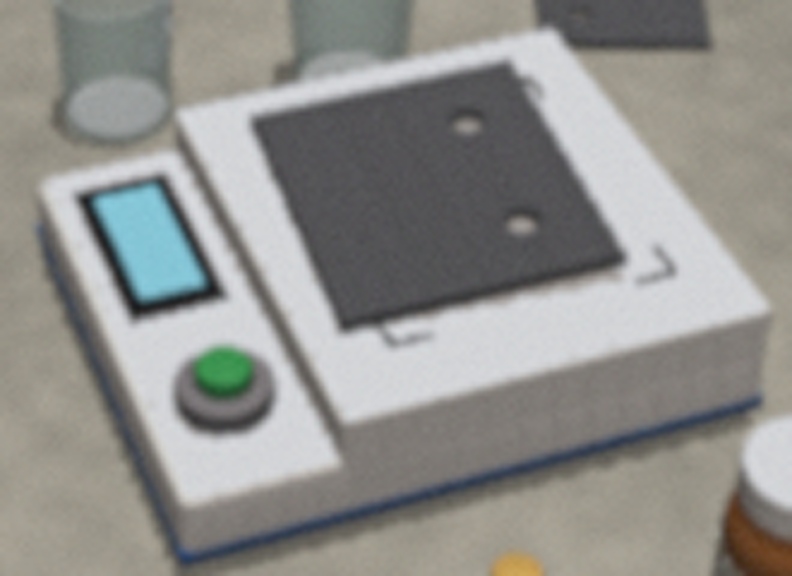

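The crop confirms it: a dark plate with two holes, riding on the white deck and skewed relative to the corner marks. Now I'll measure it.

```bash
cat > h.py <<'E'
import cv2,numpy as np
from workcell import monitor, eyes
def ray(d,px,n,c):
    """pixel(s) -> plane n.p=c"""
    px=np.atleast_2d(px).astype(float);K=d["K"];V=d["view"];R=V[:3,:3];o=-R.T@V[:3,3]
    r=np.c_[(px-[K[0,2],K[1,2]])/[K[0,0],K[1,1]],np.ones(len(px))]@R
    t=(c-o@n)/(r@n); return o+r*t[:,None]
def proj(d,P):
    P=np.atleast_2d(P);V=d["view"];c=P@V[:3,:3].T+V[:3,3];p=c@d["K"].T;return p[:,:2]/p[:,2:]
Z=np.array([0,0,1.])
def contour(mask_fn,img,roi,S=4):
    x0,y0,x1,y1=roi
    a=cv2.resize(img[y0:y1,x0:x1],None,fx=S,fy=S,interpolation=cv2.INTER_CUBIC)
    m=mask_fn(a.astype(int)).astype(np.uint8)
    cs,_=cv2.findContours(m,cv2.RETR_EXTERNAL,cv2.CHAIN_APPROX_NONE)
    c=max(cs,key=cv2.contourArea)[:,0,:].astype(float)
    return (c+.5)/S-.5+[x0,y0],m
def quad(pts):
    """fit 4 lines to contour (2D) -> corners, lines; via approx corners from minAreaRect"""
    r=cv2.minAreaRect(pts.astype(np.float32));b=cv2.boxPoints(r);L=[]
    for i in range(4):
        p,q=b[i],b[(i+1)%4];u=(q-p)/np.linalg.norm(q-p);nrm=np.array([-u[1],u[0]])
        s=(pts-p)@u/np.linalg.norm(q-p);h=np.abs((pts-p)@nrm)
        oth=np.linalg.norm(q-p)
        k=(s>.12)&(s<.88)&(h<.12*max(r[1]))
        vx,vy,x,y=cv2.fitLine(pts[k].astype(np.float32),cv2.DIST_HUBER,0,.01,.01).ravel()
        L.append((np.array([x,y]),np.array([vx,vy]),k.sum()))
    C=[]
    for i in range(4):
        (p,u,_),(q,v,_)=L[i-1],L[i]
        t=np.linalg.solve(np.c_[u,-v],q-p);C.append(p+u*t[0])
    return np.array(C)
E
python3 - <<'E'
from h import *
d=dict(np.load("top0.npz"));im=d["frame"]
for p in [(281,181),(250,150),(240,200),(198,126),(290,240)]: print(p,im[p[1],p[0]],d["depth"][p[1],p[0]])
roi=(228,130,340,255)
c,m=contour(lambda a:a.sum(2)<3*125,im,roi)
cv2.imwrite("pics/m1.png",m*255)
c2,m2=contour(lambda a:(a.min(2)>145),im,roi)
cv2.imwrite("pics/m2.png",m2*255)
E
```

```text
(281, 181) [82 83 83] 0.9943957
(250, 150) [172 176 172] 1.0123734
(240, 200) [136 133 116] 1.0603826
(198, 126) [77 77 75] 1.0829034
(290, 240) [169 172 168] 1.0064638
```

```bash
python3 -c "
import cv2,numpy as np
cv2.imwrite('pics/m12.png',cv2.resize(np.hstack([cv2.imread('pics/m1.png'),cv2.imread('pics/m2.png')]),None,fx=.85,fy=.85))"
```

```text
(no output)
```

View pics/m12.png

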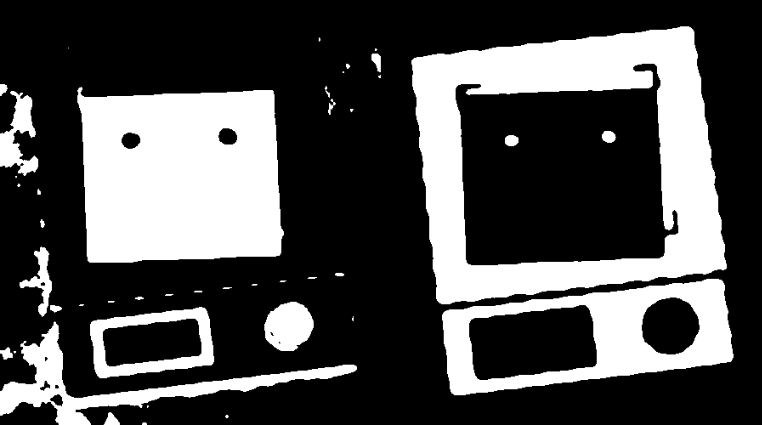

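The masks separate the deck, the plate and the key cleanly.

```bash
cat >> h.py <<'E'
def order(C,ex,ey):
    """corners -> FL,FR,RR,RL  in frame of ex,ey"""
    m=C.mean(0);out=[]
    for sx,sy in((-1,1),(-1,-1),(1,-1),(1,1)): out.append(max(C,key=lambda c:sx*((c-m)@ex)+sy*((c-m)@ey)))
    return np.array(out)
def balance(d,roi=(228,130,340,255)):
    c,_=contour(lambda a:(a.min(2)>145),d["frame"],roi)
    C=order(quad(ray(d,c,Z,.065)[:,:2]),np.array([1,0]),np.array([0,1]))
    FL,FR,RR,RL=C; ex=((RL-FL)+(RR-FR));ex/=np.linalg.norm(ex);ey=np.array([-ex[1],ex[0]])
    ew=(FL-FR)+(RL-RR);
    # yaw from rear/front/side combined
    y1=np.arctan2(ex[1],ex[0]);y2=np.arctan2(-ew[0],ew[1]);
    print("deck sizes x",np.linalg.norm(RL-FL),np.linalg.norm(RR-FR),"y",np.linalg.norm(FL-FR),np.linalg.norm(RL-RR),"yaw",y1,y2)
    yaw=(y1+y2)/2;ex=np.array([np.cos(yaw),np.sin(yaw)]);ey=np.array([-ex[1],ex[0]])
    o=C.mean(0)-ex*.0325
    return o,yaw,ex,ey
def plate(d,B,roi=(240,145,325,212),tilt=None,th=125):
    o,yaw,ex,ey=B
    c,m=contour(lambda a:a.sum(2)<3*th,d["frame"],roi)
    n,k=Z,.071
    for it in range(4):
        P=ray(d,c,n,k);C=order(quad(P[:,:2]),ex,ey);FL,FR,RR,RL=C
        px=(RL-FL)+(RR-FR);pyaw=np.arctan2(px[1],px[0])
        pw=(FL-FR)+(RL-RR);pyaw2=np.arctan2(-pw[0],pw[1])
        if tilt==0: break
        a=(pyaw+pyaw2)/2;u=np.array([np.cos(a),np.sin(a)])
        xf=((FL+FR)/2-o)@ex
        th_=np.arctan2(.006,.063+.003-xf) if tilt is None else tilt   # front edge on deck, rests near rear side of the pin head
        n=np.array([-np.sin(th_)*u[0],-np.sin(th_)*u[1],np.cos(th_)])
        f=np.r_[(FL+FR)/2,.071];k=n@f
    ctr=C.mean(0);a=(pyaw+pyaw2)/2
    print("plate sizes",*[round(np.linalg.norm(C[i]-C[i-1])*1e3,1) for i in range(4)],"yaws rel",pyaw-yaw,pyaw2-yaw)
    b=ctr-o
    print("plate centre rel seat mm",(b@ex-.035)*1e3,(b@ey)*1e3)
    u=np.array([np.cos(a),np.sin(a)]);v=np.array([-u[1],u[0]])
    for s,nm in((1,"L"),(-1,"R")):
        h=ctr+.028*u+.035*s*v-o; print("hole-pin",nm,((h@ex-.063)*1e3).round(1),((h@ey-s*.035)*1e3).round(1))
    return ctr,a,C
E
python3 - <<'E'
from h import *
d=dict(np.load("top0.npz"))
B=balance(d);print(B)
print(plate(d,B))
o,yaw,ex,ey=B
c,m=contour(lambda a:(a[...,1]-a[...,0]>50),d["frame"],(295,205,335,250))
k=ray(d,c.mean(0),Z,.056)[0,:2]; print("key px",c.mean(0),"world",k,"bal",(k-o)@ex,(k-o)@ey)
c,m=contour(lambda a:(a[...,1]-a[...,0]>40),dict(np.load("side0.npz"))["frame"],(230,235,280,275))
k=ray(dict(np.load("side0.npz")),c.mean(0),Z,.056)[0,:2]; print("side key px",c.mean(0),"world",k,"bal",(k-o)@ex,(k-o)@ey)
# depths
K=d["K"]
for p in [(258,196),(262,165),(300,197),(303,165),(280,180),(250,148),(314,225)]:
    z=np.median(d["depth"][p[1]-2:p[1]+3,p[0]-2:p[0]+3]);V=d["view"]
    cc=np.array([(p[0]-K[0,2])/K[0,0]*z,(p[1]-K[1,2])/K[1,1]*z,z]);print(p,(V[:3,:3].T@(cc-V[:3,3])).round(4))
E
```

```text
deck sizes x 0.18209617 0.18225056 y 0.20786954 0.20720851 yaw 0.13483591 0.13747703
(array([0.54070765, 0.05663671], dtype=float32), np.float32(0.13615647), array([0.990745  , 0.13573617], dtype=float32), array([-0.13573617,  0.990745  ], dtype=float32))
plate sizes 118.9 138.0 118.7 138.1 yaws rel -0.07527533 -0.07692588
plate centre rel seat mm -13.818608 5.5882125
hole-pin L -11.2 3.4
hole-pin R -16.6 3.6
(array([0.5609345 , 0.06504828], dtype=float32), np.float32(0.06005586), array([[ 4.9750182e-01,  1.3029161e-01],
       [ 5.0576341e-01, -7.4247085e-03],
       [ 6.2427568e-01, -2.5526714e-04],
       [ 6.1619699e-01,  1.3758150e-01]], dtype=float32))
key px [313.33244681 224.74468085] world [ 0.45833783 -0.01606556] bal -0.09147580925285187 -0.06084884755466467
side key px [256.12083333 251.68333333] world [ 0.45828568 -0.00817043] bal -0.09045582443533536 -0.05301970990970104
(258, 196) [0.5241 0.1198 0.0724]
(262, 165) [0.6001 0.1115 0.077 ]
(300, 197) [0.5235 0.0181 0.0721]
(303, 165) [0.6022 0.0116 0.0765]
(280, 180) [0.5644 0.0672 0.0736]
(250, 148) [0.6461 0.1423 0.0647]
(314, 225) [ 0.4567 -0.0167  0.0652]
```

Run:
```python
from h import *
from scipy.spatial.transform import Rotation as R
s=monitor.read_state();M=R.from_rotvec(s["tcp_rot"]).as_matrix();print(M.round(3), np.degrees(np.arctan2(M[1,1],M[0,1])))
# triangulate key
A=[];b=[]
for n,roi,t in(("top0",(295,205,335,250),50),("side0",(230,235,280,275),40)):
    d=dict(np.load(n+".npz"));c,_=contour(lambda a:(a[...,1]-a[...,0]>t),d["frame"],roi);m=c.mean(0)
    P=ray(d,m,Z,0.)[0];Q=ray(d,m,Z,.1)[0];u=(Q-P)/np.linalg.norm(Q-P);N=np.eye(3)-np.outer(u,u);A.append(N);b.append(N@P)
x=np.linalg.lstsq(np.vstack(A),np.hstack(b),rcond=None)[0];print("key",x)
# side balance check: project deck corners
B=balance(dict(np.load("top0.npz")));o,yaw,ex,ey=B
d=dict(np.load("side0.npz"))
im=d["frame"][:,:,::-1].copy()
im=cv2.resize(im[170:300,200:380],None,fx=4.4,fy=4.4,interpolation=cv2.INTER_CUBIC)
for X in[(-.06,.105),(-.06,-.105),(.125,-.105),(.125,.105),(-.025,.07),(-.025,-.07),(.095,-.07),(.095,.07)]:
    w=np.r_[o+X[0]*ex+X[1]*ey,.065];p=proj(d,w)[0];cv2.circle(im,tuple(((p-[200,170]+.5)*4.4).astype(int)),4,(0,0,255),1)
cv2.imwrite("pics/chk.png",im)
```

```text
[[-0.001  0.39  -0.921]
 [ 0.002 -0.921 -0.39 ]
 [-1.    -0.002 -0.   ]] -67.0336115972477
key [ 0.45729996 -0.01529603  0.06283449]
deck sizes x 0.18209617 0.18225056 y 0.20786954 0.20720851 yaw 0.13483591 0.13747703
```

View pics/chk.png

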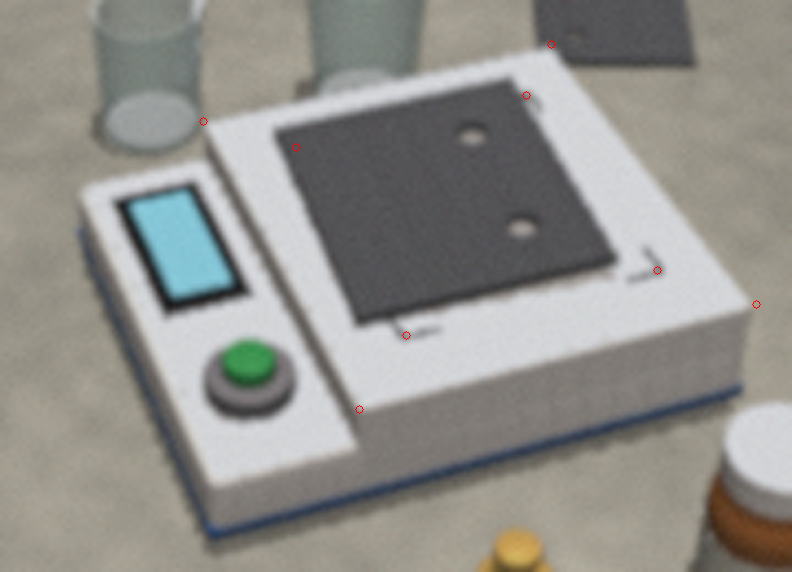

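Both views agree to about 1 px, and the key triangulates to (457,-15), top z≈63. Plan:

1. Open the fingers and align them with the balance's y axis.
2. Push the front edge squarely.
3. Nudge the left edge.
4. Push the front again to finish.

First, move to above the front edge.

>>> play_rows:
  deltas:
    - {"x": 15, "y": 45, "z": 0, "wz": -1, "fingers": -1}
    - {"x": 30, "y": 95, "z": 0, "wz": -3, "fingers": -1}
    - {"x": 47, "y": 148, "wz": -5, "fingers": -1}
    - {"x": 64, "y": 201, "wz": -7, "fingers": -1}
    - {"x": 81, "y": 254, "wz": -9, "fingers": -1}
    - {"x": 98, "y": 307, "wz": -11, "fingers": -1}
    - {"x": 115, "y": 360, "wz": -13, "fingers": -1}
    - {"x": 132, "y": 413, "wz": -15.2, "fingers": -1}
    - {"x": 149, "y": 466, "wz": -15.2, "fingers": -1}
    - {"x": 166, "y": 519, "wz": -15.2, "fingers": -1}
    - {"x": 183, "y": 572, "wz": -15.2, "fingers": -1}
    - {"x": 198, "y": 625, "wz": -15.2, "fingers": -1}
    - {"x": 209, "y": 660, "wz": -15.2, "fingers": -1}
    - {"x": 213.5, "y": 673, "z": -20, "wz": -15.2, "fingers": -1}
    - {"x": 213.5, "y": 673, "z": -60, "wz": -15.2, "fingers": -1}
    - {"x": 213.5, "y": 673, "z": -100, "wz": -15.2, "fingers": -1}
    - {"x": 213.5, "y": 673, "z": -130, "wz": -15.2, "fingers": -1}
    - {"x": 213.5, "y": 673, "z": -145, "wz": -15.2, "fingers": -1}
    - {"x": 213.5, "y": 673, "z": -145, "wz": -15.2, "fingers": -1}
    - {"x": 213.5, "y": 673, "z": -145, "wz": -15.2, "fingers": -1}

```text
schema error: expected keys wx, wy, wz, x, y, z, fingers
```

```bash
cat > look.py <<'E'
import sys
from h import *
from scipy.spatial.transform import Rotation as R
tag=sys.argv[1]
for n,(x0,y0,x1,y1) in(("top",(215,110,350,260)),("side",(190,130,390,300))):
    d=eyes.read_camera(n);np.savez(f"{n}_{tag}.npz",**d)
    a=d["frame"][y0:y1,x0:x1,::-1]; cv2.imwrite(f"pics/{n}_{tag}.png",cv2.resize(a,None,fx=3.5,fy=3.5,interpolation=cv2.INTER_CUBIC))
s=monitor.read_state();M=R.from_rotvec(s["tcp_rot"]).as_matrix()
B=(np.array([0.54070765, 0.05663671]),.13616,np.array([.990745,.135736]),np.array([-.135736,.990745]))
t=s["tool_pos"];print("t",s["time"],"tcp",t.round(4),"bal",((t[:2]-B[0])@B[2]).round(4),((t[:2]-B[0])@B[3]).round(4),"heading",np.degrees(np.arctan2(M[1,1],M[0,1])),"F",s["wrist_force"].round(2),s["width"])
E
python3 look.py a
```

```text
t 0.2 tcp [ 0.2632 -0.6211  0.2524] bal -0.3669 -0.6338 heading -67.03343342973848 F [ 0.46 -0.16  0.02] 1.0026999998757502
```

All keys are needed in every row.

>>> play_rows:
  deltas:
    - {"wx": 0, "wy": 0, "x": 15, "y": 45, "z": 0, "wz": -1, "fingers": -1}
    - {"wx": 0, "wy": 0, "x": 30, "y": 95, "z": 0, "wz": -3, "fingers": -1}
    - {"wx": 0, "wy": 0, "x": 47, "y": 148, "z": 0, "wz": -5, "fingers": -1}
    - {"wx": 0, "wy": 0, "x": 64, "y": 201, "z": 0, "wz": -7, "fingers": -1}
    - {"wx": 0, "wy": 0, "x": 81, "y": 254, "z": 0, "wz": -9, "fingers": -1}
    - {"wx": 0, "wy": 0, "x": 98, "y": 307, "z": 0, "wz": -11, "fingers": -1}
    - {"wx": 0, "wy": 0, "x": 115, "y": 360, "z": 0, "wz": -13, "fingers": -1}
    - {"wx": 0, "wy": 0, "x": 132, "y": 413, "z": 0, "wz": -15.2, "fingers": -1}
    - {"wx": 0, "wy": 0, "x": 149, "y": 466, "z": 0, "wz": -15.2, "fingers": -1}
    - {"wx": 0, "wy": 0, "x": 166, "y": 519, "z": 0, "wz": -15.2, "fingers": -1}
    - {"wx": 0, "wy": 0, "x": 183, "y": 572, "z": 0, "wz": -15.2, "fingers": -1}
    - {"wx": 0, "wy": 0, "x": 198, "y": 625, "z": 0, "wz": -15.2, "fingers": -1}
    - {"wx": 0, "wy": 0, "x": 209, "y": 660, "z": 0, "wz": -15.2, "fingers": -1}
    - {"wx": 0, "wy": 0, "x": 213.5, "y": 673, "z": -20, "wz": -15.2, "fingers": -1}
    - {"wx": 0, "wy": 0, "x": 213.5, "y": 673, "z": -60, "wz": -15.2, "fingers": -1}
    - {"wx": 0, "wy": 0, "x": 213.5, "y": 673, "z": -100, "wz": -15.2, "fingers": -1}
    - {"wx": 0, "wy": 0, "x": 213.5, "y": 673, "z": -130, "wz": -15.2, "fingers": -1}
    - {"wx": 0, "wy": 0, "x": 213.5, "y": 673, "z": -145, "wz": -15.2, "fingers": -1}
    - {"wx": 0, "wy": 0, "x": 213.5, "y": 673, "z": -145, "wz": -15.2, "fingers": -1}
    - {"wx": 0, "wy": 0, "x": 213.5, "y": 673, "z": -145, "wz": -15.2, "fingers": -1}

```text
time: 2.7
tool_pos: [0.478, 0.0515, 0.1096]
tcp_rot: [2.154, 0.146, -2.149]
wrist_force: [0.3, -0.3, 0.5]
width: 1.002
```

```bash
python3 look.py b
```

```text
t 2.8 tcp [0.4782 0.0515 0.1099] bal -0.0626 0.0034 heading -82.24217359004307 F [0.06 0.07 0.58] 1.0019500078948635
```

View pics/side_b.png

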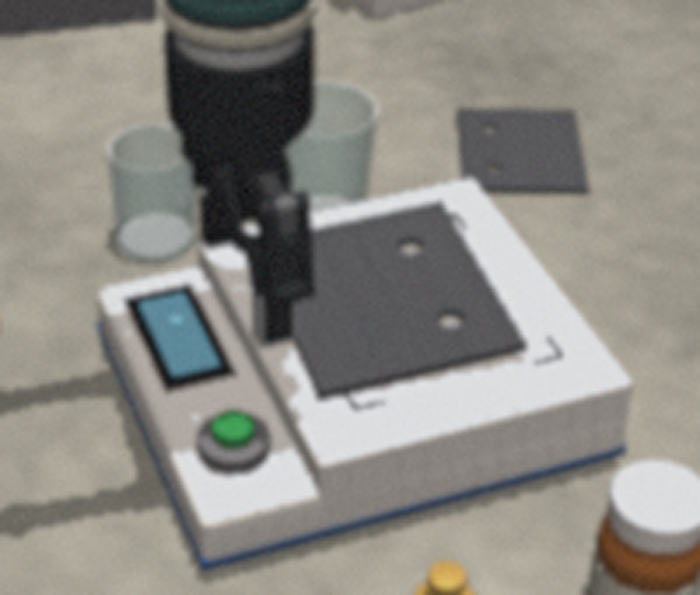

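View pics/top_b.png

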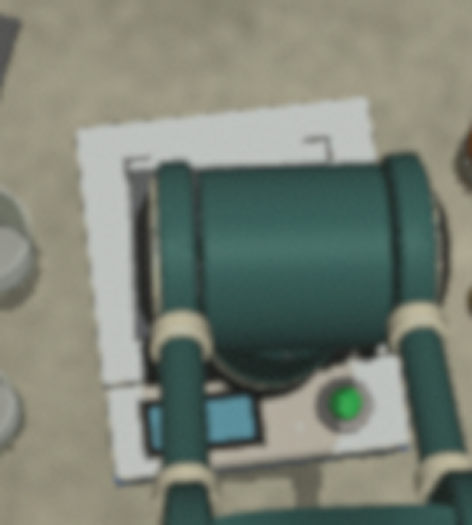

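The side view shows the near fingertip at about (275,340) in the crop, just in front of the plate's front edge. I'll lower slowly and watch the force.

>>> play_rows:
  deltas:
    - {"wx": 0, "wy": 0, "wz": 0, "x": -2, "y": 0, "z": -12, "fingers": -1}
    - {"wx": 0, "wy": 0, "wz": 0, "x": -2, "y": 0, "z": -22, "fingers": -1}
    - {"wx": 0, "wy": 0, "wz": 0, "x": -2, "y": 0, "z": -28, "fingers": -1}
    - {"wx": 0, "wy": 0, "wz": 0, "x": -2, "y": 0, "z": -31, "fingers": -1}
    - {"wx": 0, "wy": 0, "wz": 0, "x": -2, "y": 0, "z": -31, "fingers": -1}

```text
time: 3.42
tool_pos: [0.4747, 0.0515, 0.0769]
tcp_rot: [2.15, 0.146, -2.152]
wrist_force: [-0.2, -1.2, -0.2]
width: 1.0
```

```bash
python3 look.py c
python3 - <<'E'
from h import *
d=dict(np.load("side_c.npz"))
o=np.array([0.54070765, 0.05663671]);ex=np.array([.990745,.135736]);ey=np.array([-.135736,.990745])
s=monitor.read_state();t=s["tool_pos"]
im=cv2.imread("pics/side_c.png")
for dz in(.009,.013):
  for sy in(-.0425,-.057):
    for sx in(-.011,.011):
      w=np.r_[t[:2]+sx*ex+sy*ey,t[2]-dz];p=(proj(d,w)[0]-[190,130]+.5)*3.5;cv2.circle(im,tuple(p.astype(int)),3,(0,0,255) if dz<.01 else (0,255,0),1)
cv2.imwrite("pics/side_c2.png",im)
E
```

```text
t 3.525 tcp [0.4751 0.0515 0.0774] bal -0.0657 0.0038 heading -82.23573582329657 F [-0.17  0.27  0.1 ] 0.9979988610936373
```

View pics/side_c2.png

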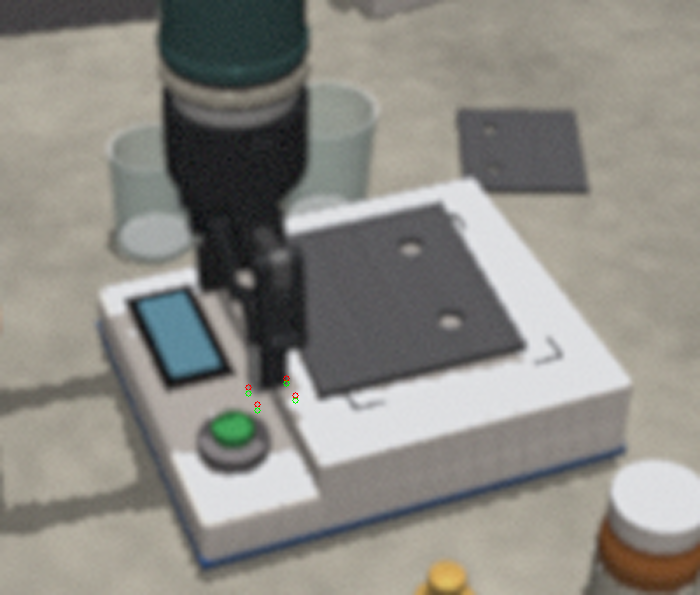

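>>> play_rows:
  deltas:
    - {"wx": 0, "wy": 0, "wz": 0, "x": 0, "y": 0, "z": -1, "fingers": -1}
    - {"wx": 0, "wy": 0, "wz": 0, "x": 0, "y": 0, "z": -2, "fingers": -1}
    - {"wx": 0, "wy": 0, "wz": 0, "x": 0, "y": 0, "z": -2.5, "fingers": -1}
    - {"wx": 0, "wy": 0, "wz": 0, "x": 0, "y": 0, "z": -2.5, "fingers": -1}

```text
time: 4.03
tool_pos: [0.4748, 0.0515, 0.0748]
tcp_rot: [2.151, 0.146, -2.151]
wrist_force: [0.2, 0.4, -0.8]
width: 0.997
```

>>> play_rows:
  deltas:
    - {"wx": 0, "wy": 0, "wz": 0, "x": 4, "y": 0.5, "z": 0, "fingers": -1}
    - {"wx": 0, "wy": 0, "wz": 0, "x": 8, "y": 1, "z": 0, "fingers": -1}
    - {"wx": 0, "wy": 0, "wz": 0, "x": 11, "y": 1.5, "z": 0, "fingers": -1}
    - {"wx": 0, "wy": 0, "wz": 0, "x": 14, "y": 2, "z": 0, "fingers": -1}
    - {"wx": 0, "wy": 0, "wz": 0, "x": 17, "y": 2.3, "z": 0, "fingers": -1}
    - {"wx": 0, "wy": 0, "wz": 0, "x": 20, "y": 2.7, "z": 0, "fingers": -1}
    - {"wx": 0, "wy": 0, "wz": 0, "x": 20, "y": 2.7, "z": 0, "fingers": -1}

```text
time: 4.9
tool_pos: [0.4951, 0.0542, 0.0746]
tcp_rot: [2.152, 0.146, -2.151]
wrist_force: [-0.7, -0.4, -0.1]
width: 1.0
```

```bash
python3 look.py d
```

```text
t 5.0 tcp [0.4951 0.0542 0.0747] bal -0.0455 0.0038 heading -82.23328221995928 F [-2.1  -0.94 -0.09] 0.9972631587145587
```

View pics/side_d.png

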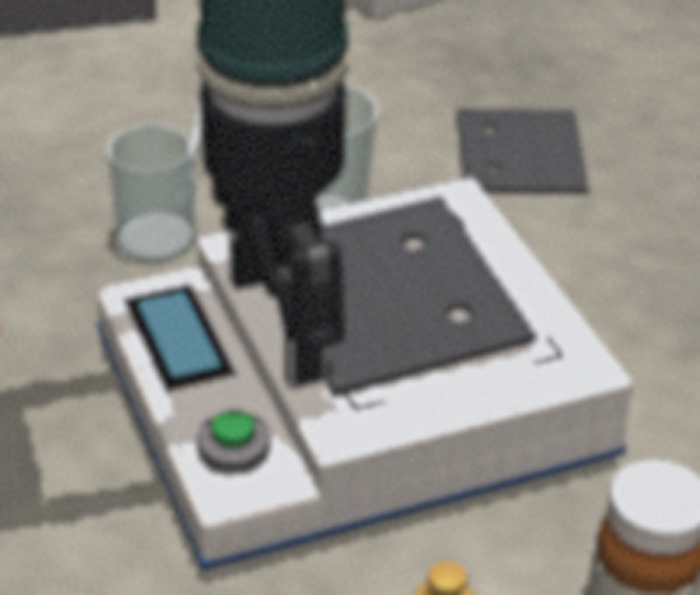

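The near side has turned forward: the plate's right corner moved from (320,395) to (335,388). Continue 7 mm.

>>> play_rows:
  deltas:
    - {"wx": 0, "wy": 0, "wz": 0, "x": 2, "y": 0.3, "z": 0, "fingers": -1}
    - {"wx": 0, "wy": 0, "wz": 0, "x": 4, "y": 0.5, "z": 0, "fingers": -1}
    - {"wx": 0, "wy": 0, "wz": 0, "x": 6, "y": 0.8, "z": 0, "fingers": -1}
    - {"wx": 0, "wy": 0, "wz": 0, "x": 7, "y": 1, "z": 0, "fingers": -1}
    - {"wx": 0, "wy": 0, "wz": 0, "x": 7, "y": 1, "z": 0, "fingers": -1}

```text
time: 5.62
tool_pos: [0.5019, 0.0553, 0.0747]
tcp_rot: [2.151, 0.146, -2.151]
wrist_force: [-1.5, -0.8, -0.5]
width: 0.997
```

```bash
python3 look.py e
```

```text
t 5.725 tcp [0.5019 0.0553 0.0748] bal -0.0386 0.0039 heading -82.23233716557708 F [-1.42 -1.35 -0.72] 0.9997994057837228
```

View pics/side_e.png

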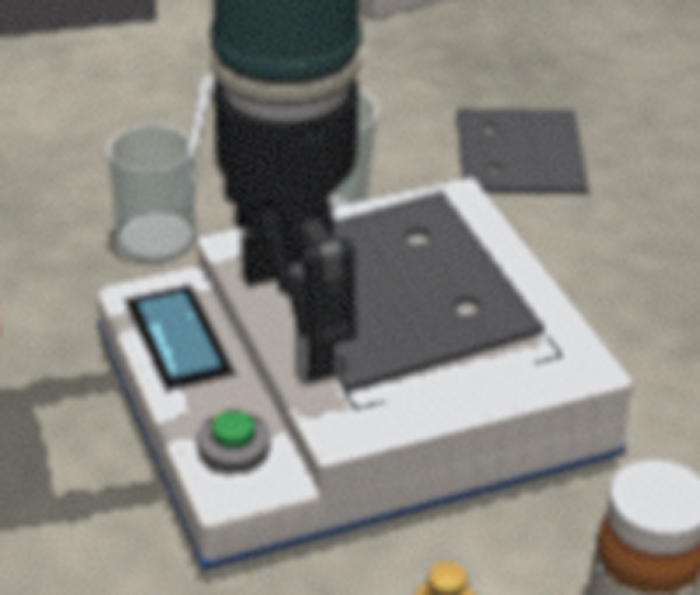

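The plate now lies square, with the corner marks parallel to its edges, and is still a few mm short. Next: retreat, rise, turn 90° and go to the left edge.

>>> play_rows:
  deltas:
    - {"wx": 0, "wy": 0, "wz": 0, "x": -8, "y": -1, "z": 0, "fingers": -1}
    - {"wx": 0, "wy": 0, "wz": 0, "x": -12, "y": -2, "z": 5, "fingers": -1}
    - {"wx": 0, "wy": 0, "wz": 0, "x": -12, "y": -2, "z": 35, "fingers": -1}
    - {"wx": 0, "wy": 0, "wz": 5, "x": -12, "y": -2, "z": 65, "fingers": -1}
    - {"wx": 0, "wy": 0, "wz": 15, "x": -5, "y": 8, "z": 75, "fingers": -1}
    - {"wx": 0, "wy": 0, "wz": 25, "x": 3, "y": 20, "z": 75, "fingers": -1}
    - {"wx": 0, "wy": 0, "wz": 35, "x": 11, "y": 32, "z": 75, "fingers": -1}
    - {"wx": 0, "wy": 0, "wz": 45, "x": 20, "y": 45, "z": 75, "fingers": -1}
    - {"wx": 0, "wy": 0, "wz": 55, "x": 29, "y": 58, "z": 75, "fingers": -1}
    - {"wx": 0, "wy": 0, "wz": 65, "x": 38, "y": 72, "z": 75, "fingers": -1}
    - {"wx": 0, "wy": 0, "wz": 75, "x": 47, "y": 86, "z": 75, "fingers": -1}
    - {"wx": 0, "wy": 0, "wz": 85, "x": 54, "y": 97, "z": 75, "fingers": -1}
    - {"wx": 0, "wy": 0, "wz": 90, "x": 57, "y": 102, "z": 75, "fingers": -1}
    - {"wx": 0, "wy": 0, "wz": 90, "x": 57, "y": 102, "z": 60, "fingers": -1}
    - {"wx": 0, "wy": 0, "wz": 90, "x": 57, "y": 102, "z": 40, "fingers": -1}
    - {"wx": 0, "wy": 0, "wz": 90, "x": 57, "y": 102, "z": 40, "fingers": -1}

```text
time: 7.72
tool_pos: [0.5561, 0.1563, 0.1114]
tcp_rot: [1.106, 1.273, -1.114]
wrist_force: [-0.6, 1.3, -0.4]
width: 1.002
```

```bash
python3 look.py f
```

```text
t 7.825 tcp [0.5581 0.1568 0.1137] bal 0.0308 0.0968 heading 7.718243679037077 F [-0.13 -0.02  0.91] 1.0005258032058064
```

View pics/side_f.png

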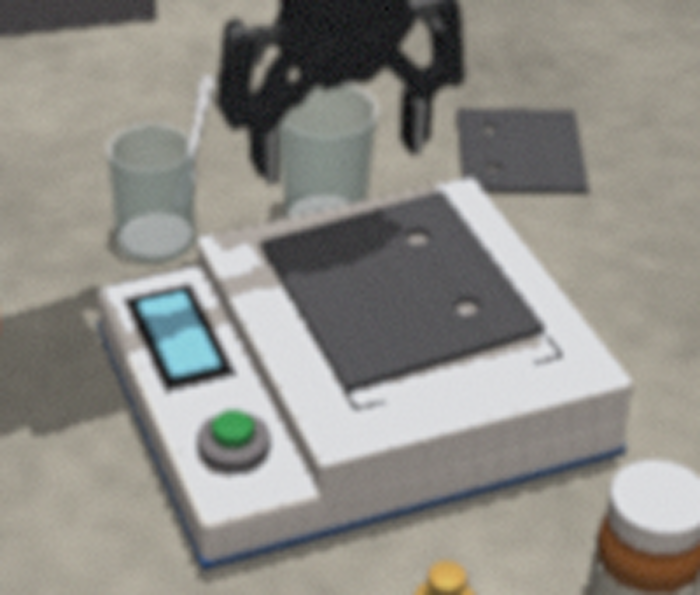

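View pics/top_f.png

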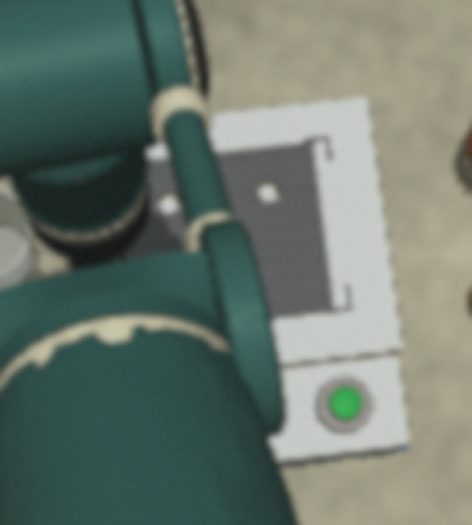

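The plate is clearly visible in the side view, so I'll measure it there and check where the beakers are relative to the fingers.

Run:
```python
from h import *
B=(np.array([0.54070765, 0.05663671]),.13616,np.array([.990745,.135736]),np.array([-.135736,.990745]))
for n,th in(("side0",125),("side_f",125)):
    d=dict(np.load(n+".npz"));print(n)
    roi=(250,180,350,250)
    c,m=contour(lambda a:a.sum(2)<3*th,d["frame"],roi);cv2.imwrite(f"pics/m_{n}.png",m*255)
    plate(d,B,roi,th=th)
    p=ray(d,[283,188.5],Z,0)[0,:2]-B[0];print("beaker bal",p@B[2],p@B[3])
d=dict(np.load("top0.npz"))
for px in((214,186),(210,228)):
    p=ray(d,px,Z,.01)[0,:2]-B[0];print("top beaker base bal",p@B[2],p@B[3])
```

```text
side0
plate sizes 118.2 141.9 118.7 143.7 yaws rel -0.08283287 -0.078428894
plate centre rel seat mm -15.069792315557027 2.1200089935543662
hole-pin L -12.3 -0.2
hole-pin R -18.0 -0.0
beaker bal 0.058517033528742 0.18960880875996008
side_f
plate sizes 119.4 143.8 118.3 144.5 yaws rel -0.0078041106 0.005226657
plate centre rel seat mm -5.236733023538612 7.607961803663027
hole-pin L -5.2 7.6
hole-pin R -5.3 7.6
beaker bal 0.058517033528742 0.18960880875996008
top beaker base bal 0.04324238543372472 0.17423780221909527
top beaker base bal -0.06364611245137809 0.19509469831806414
```

View pics/m_side_f.png

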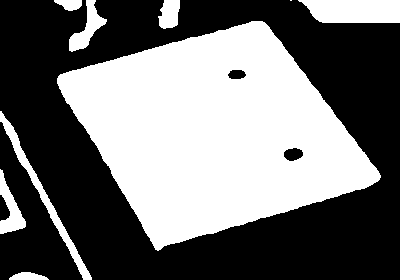

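Correcting for the side view's bias against the first top view, the plate is about 4 mm short in x and about 10 mm left, with yaw about 0. Both beakers stand clear at balance y ≥ 140. Lower the fingers to the deck.

>>> play_rows:
  deltas:
    - {"wx": 0, "wy": 0, "wz": 0, "x": 0, "y": 0, "z": -15, "fingers": -1}
    - {"wx": 0, "wy": 0, "wz": 0, "x": 0, "y": 0, "z": -28, "fingers": -1}
    - {"wx": 0, "wy": 0, "wz": 0, "x": 0, "y": 0, "z": -36, "fingers": -1}
    - {"wx": 0, "wy": 0, "wz": 0, "x": 0, "y": 0, "z": -39, "fingers": -1}
    - {"wx": 0, "wy": 0, "wz": 0, "x": 0, "y": 0, "z": -39, "fingers": -1}

```text
time: 8.45
tool_pos: [0.5588, 0.1572, 0.0755]
tcp_rot: [1.108, 1.271, -1.109]
wrist_force: [-0.1, -0.0, -0.7]
width: 1.003
```

```bash
python3 look.py g
```

```text
t 8.55 tcp [0.5592 0.1573 0.0762] bal 0.032 0.0972 heading 7.761909082132413 F [ 0.08  0.18 -0.5 ] 1.001610492440793
```

View pics/side_g.png

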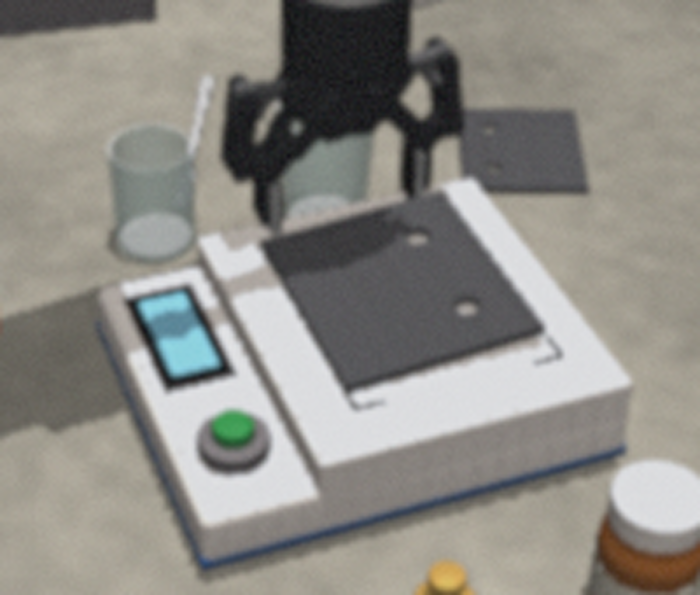

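Both tips sit behind the left edge. Push about 14 mm in balance -y.

>>> play_rows:
  deltas:
    - {"wx": 0, "wy": 0, "wz": 0, "x": 0.5, "y": -4, "z": -0.5, "fingers": -1}
    - {"wx": 0, "wy": 0, "wz": 0, "x": 1, "y": -7, "z": -0.5, "fingers": -1}
    - {"wx": 0, "wy": 0, "wz": 0, "x": 1.4, "y": -10, "z": -0.5, "fingers": -1}
    - {"wx": 0, "wy": 0, "wz": 0, "x": 1.7, "y": -12, "z": -0.5, "fingers": -1}
    - {"wx": 0, "wy": 0, "wz": 0, "x": 1.9, "y": -14, "z": -0.5, "fingers": -1}
    - {"wx": 0, "wy": 0, "wz": 0, "x": 1.9, "y": -14, "z": -0.5, "fingers": -1}

```text
time: 9.3
tool_pos: [0.5609, 0.143, 0.0754]
tcp_rot: [1.109, 1.27, -1.109]
wrist_force: [0.3, 1.8, 1.3]
width: 0.999
```

```bash
python3 look.py h
cat > ps.py <<'E'
import sys
from h import *
B=(np.array([0.54070765, 0.05663671]),.13616,np.array([.990745,.135736]),np.array([-.135736,.990745]))
d=dict(np.load(f"side_{sys.argv[1]}.npz"));t=None if len(sys.argv)<3 else float(sys.argv[2]);plate(d,B,(250,180,350,250),tilt=t,th=125)
E
python3 ps.py h
```

```text
t 9.4 tcp [0.5609 0.143  0.0753] bal 0.0317 0.0828 heading 7.771142745503258 F [-0.14  1.29  0.75] 0.9967485962547538
plate sizes 112.8 223.9 118.4 182.1 yaws rel -0.24874166 -0.040608354
plate centre rel seat mm -4.408931167497659 23.47329113743032
hole-pin L 0.3 19.1
hole-pin R -9.7 19.8
```

View pics/side_h.png

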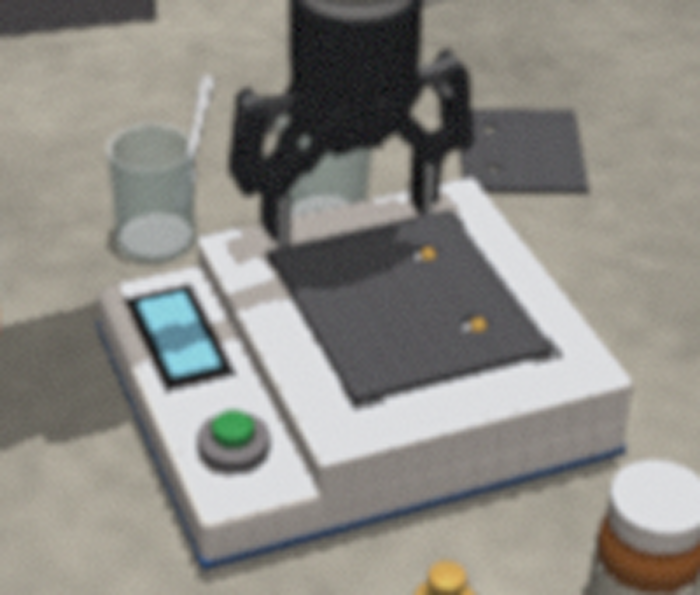

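The brass pins show in both holes, toward their rear (428,253 and 480,324 in the crop), so the plate is nearly right in y and a few mm short in x. Push about 1.3 mm more sideways, then return to the front edge.

>>> play_rows:
  deltas:
    - {"wx": 0, "wy": 0, "wz": 0, "x": 0.2, "y": -1.3, "z": 0, "fingers": -1}
    - {"wx": 0, "wy": 0, "wz": 0, "x": 0.2, "y": -1.3, "z": 0, "fingers": -1}
    - {"wx": 0, "wy": 0, "wz": 0, "x": -1, "y": 6, "z": 0, "fingers": -1}
    - {"wx": 0, "wy": 0, "wz": 0, "x": -1.5, "y": 11, "z": 5, "fingers": -1}
    - {"wx": 0, "wy": 0, "wz": 0, "x": -1.5, "y": 11, "z": 35, "fingers": -1}
    - {"wx": 0, "wy": 0, "wz": -5, "x": -1.5, "y": 11, "z": 65, "fingers": -1}
    - {"wx": 0, "wy": 0, "wz": -15, "x": -12, "y": -5, "z": 75, "fingers": -1}
    - {"wx": 0, "wy": 0, "wz": -25, "x": -22, "y": -20, "z": 75, "fingers": -1}
    - {"wx": 0, "wy": 0, "wz": -35, "x": -32, "y": -35, "z": 75, "fingers": -1}
    - {"wx": 0, "wy": 0, "wz": -45, "x": -42, "y": -50, "z": 75, "fingers": -1}
    - {"wx": 0, "wy": 0, "wz": -55, "x": -52, "y": -65, "z": 75, "fingers": -1}
    - {"wx": 0, "wy": 0, "wz": -65, "x": -62, "y": -80, "z": 75, "fingers": -1}
    - {"wx": 0, "wy": 0, "wz": -75, "x": -70, "y": -90, "z": 75, "fingers": -1}
    - {"wx": 0, "wy": 0, "wz": -85, "x": -74, "y": -94, "z": 75, "fingers": -1}
    - {"wx": 0, "wy": 0, "wz": -90, "x": -74, "y": -94, "z": 60, "fingers": -1}
    - {"wx": 0, "wy": 0, "wz": -90, "x": -74, "y": -94, "z": 40, "fingers": -1}
    - {"wx": 0, "wy": 0, "wz": -90, "x": -74, "y": -94, "z": 20, "fingers": -1}
    - {"wx": 0, "wy": 0, "wz": -90, "x": -74, "y": -94, "z": 20, "fingers": -1}

```text
time: 11.65
tool_pos: [0.485, 0.0491, 0.0939]
tcp_rot: [2.147, 0.146, -2.155]
wrist_force: [-0.3, -0.1, 0.1]
width: 1.002
```

```bash
python3 look.py i
```

```text
t 11.75 tcp [0.4869 0.0492 0.0957] bal -0.0543 -0.0 heading -82.22136240768681 F [0.03 0.68 0.07] 1.000058626582783
```

View pics/side_i.png

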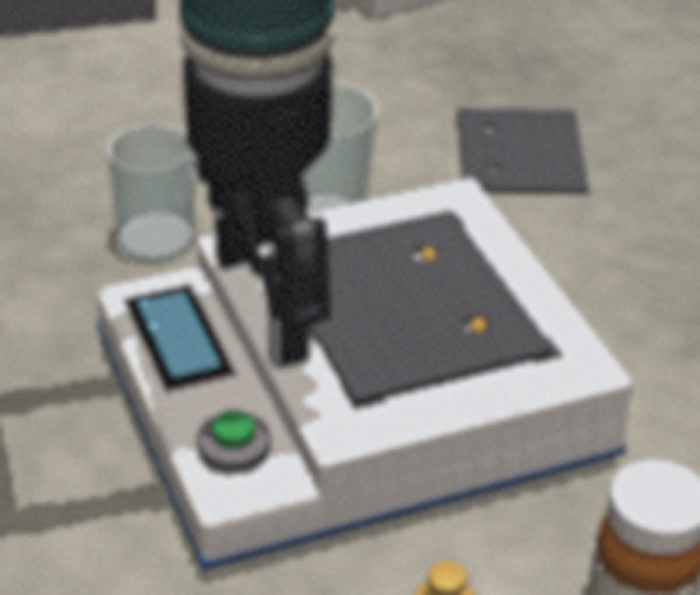

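The white gap under the near edge has gone, so the plate may have dropped already. I'll measure it as flat.

Run:
```python
from h import *
B=(np.array([0.54070765, 0.05663671]),.13616,np.array([.990745,.135736]),np.array([-.135736,.990745]))
d=dict(np.load("side_i.npz"))
K=d["K"];V=d["view"]
def h(n,pts):
  dd=dict(np.load(n+".npz"))
  for p in pts:
    z=np.median(dd["depth"][p[1]-1:p[1]+2,p[0]-1:p[0]+2]);cc=np.array([(p[0]-K[0,2])/K[0,0]*z,(p[1]-K[1,2])/K[1,1]*z,z]);w=V[:3,:3].T@(cc-V[:3,3]);b=w[:2]-B[0];print(n,p,(b@B[2]).round(3),(b@B[3]).round(3),w[2].round(4))
h("side_i",[(300,232),(325,232),(340,228),(322,200),(316,194),(310,215),(365,235),(312,250)])
h("side0",[(300,232),(325,227),(335,225),(322,200),(316,194),(310,215),(365,235),(312,250)])
S=9
im=cv2.resize(d["frame"][185:250,275:355,::-1],None,fx=S,fy=S,interpolation=cv2.INTER_CUBIC)
for dx,dy,zz in [(-.06,-.07,.071),(.06,-.07,.071),(.06,.07,.071),(.06,-.07,.065),(-.06,-.07,.065),(.028,.035,.071),(.028,-.035,.071)]:
    p=proj(d,np.r_[B[0]+(.035+dx)*B[2]+dy*B[3],zz])[0];cv2.circle(im,tuple(((p-[275,185]+.5)*S).astype(int)),4,(0,0,255),1)
cv2.imwrite("pics/i_zoom.png",im)
```

```text
side_i (300, 232) 0.002 -0.045 0.0702
side_i (325, 232) 0.047 -0.062 0.0703
side_i (340, 228) 0.08 -0.06 0.0691
side_i (322, 200) 0.085 0.034 0.0697
side_i (316, 194) 0.081 0.057 0.0702
side_i (310, 215) 0.04 -0.005 0.071
side_i (365, 235) 0.119 -0.091 0.0648
side_i (312, 250) 0.006 -0.093 0.0642
side0 (300, 232) 0.001 -0.047 0.0725
side0 (325, 227) 0.05 -0.053 0.0753
side0 (335, 225) 0.07 -0.057 0.0774
side0 (322, 200) 0.08 0.026 0.0766
side0 (316, 194) 0.077 0.049 0.0765
side0 (310, 215) 0.039 -0.008 0.0741
side0 (365, 235) 0.119 -0.091 0.0646
side0 (312, 250) 0.006 -0.093 0.0639
```

View pics/i_zoom.png

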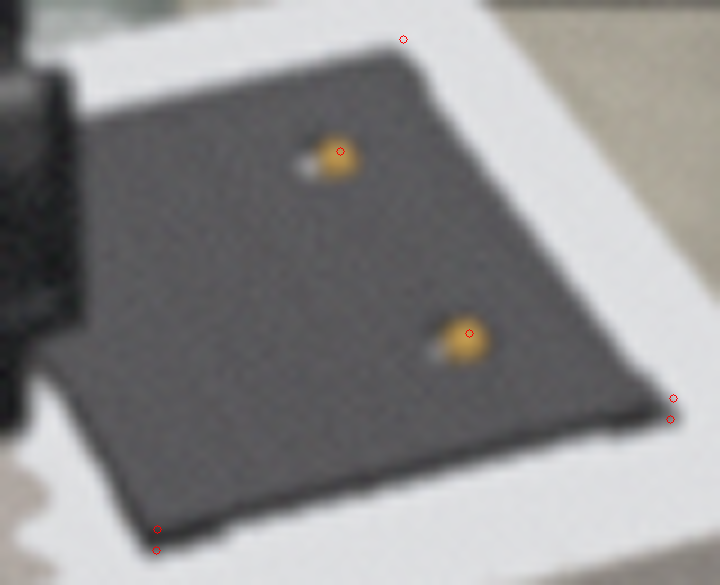

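The depth on the plate is a uniform ~70 mm against 64.5 mm for the deck, so it is flat and down. Both pins stand in their holes, with about 2 mm of gap on the front side only, which is the full play. Next: rise, shut the fingers and go over the key at (458,-15).

>>> play_rows:
  deltas:
    - {"wx": 0, "wy": 0, "wz": 0, "x": 0, "y": 0, "z": 25, "fingers": -1}
    - {"wx": 0, "wy": 0, "wz": 0, "x": -3, "y": -2, "z": 50, "fingers": -1}
    - {"wx": 0, "wy": 0, "wz": 0, "x": -15, "y": -25, "z": 55, "fingers": 0}
    - {"wx": 0, "wy": 0, "wz": 0, "x": -25, "y": -50, "z": 55, "fingers": 1}
    - {"wx": 0, "wy": 0, "wz": 0, "x": -29.5, "y": -64.5, "z": 55, "fingers": 1}
    - {"wx": 0, "wy": 0, "wz": 0, "x": -29.5, "y": -64.5, "z": 50, "fingers": 1}
    - {"wx": 0, "wy": 0, "wz": 0, "x": -29.5, "y": -64.5, "z": 30, "fingers": 1}
    - {"wx": 0, "wy": 0, "wz": 0, "x": -29.5, "y": -64.5, "z": 10, "fingers": 1}
    - {"wx": 0, "wy": 0, "wz": 0, "x": -29.5, "y": -64.5, "z": 2, "fingers": 1}
    - {"wx": 0, "wy": 0, "wz": 0, "x": -29.5, "y": -64.5, "z": 2, "fingers": 1}

```text
time: 13.0
tool_pos: [0.4569, -0.0149, 0.0967]
tcp_rot: [2.15, 0.147, -2.153]
wrist_force: [1.8, -0.2, -0.1]
width: -0.003
```

```bash
python3 look.py j
```

```text
t 13.1 tcp [ 0.4579 -0.0151  0.0978] bal -0.0918 -0.0598 heading -82.22028129863021 F [ 0.03 -0.55 -0.11] 0.0010207682798412411
```

View pics/side_j.png

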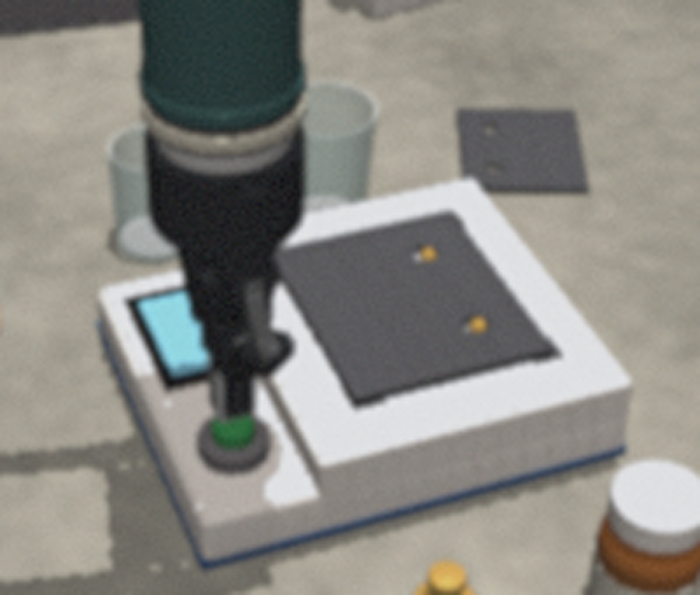

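The tip sits centred about 12 mm above the key. Press in small steps.

>>> play_rows:
  deltas:
    - {"wx": 0, "wy": 0, "wz": 0, "x": 0, "y": 0, "z": -8, "fingers": 1}
    - {"wx": 0, "wy": 0, "wz": 0, "x": 0, "y": 0, "z": -12, "fingers": 1}
    - {"wx": 0, "wy": 0, "wz": 0, "x": 0, "y": 0, "z": -15, "fingers": 1}
    - {"wx": 0, "wy": 0, "wz": 0, "x": 0, "y": 0, "z": -17, "fingers": 1}
    - {"wx": 0, "wy": 0, "wz": 0, "x": 0, "y": 0, "z": -17, "fingers": 1}
    - {"wx": 0, "wy": 0, "wz": 0, "x": 0, "y": 0, "z": -17, "fingers": 1}

```text
time: 13.85
tool_pos: [0.4579, -0.0153, 0.0827]
tcp_rot: [2.152, 0.146, -2.151]
wrist_force: [-6.3, 1.0, 19.9]
width: -0.0
```

```bash
python3 look.py k
```

```text
t 13.95 tcp [ 0.4579 -0.0153  0.0827] bal -0.0918 -0.0601 heading -82.2402108251606 F [-6.79  1.05 19.99] -0.002501087172439093
```

View pics/side_k.png

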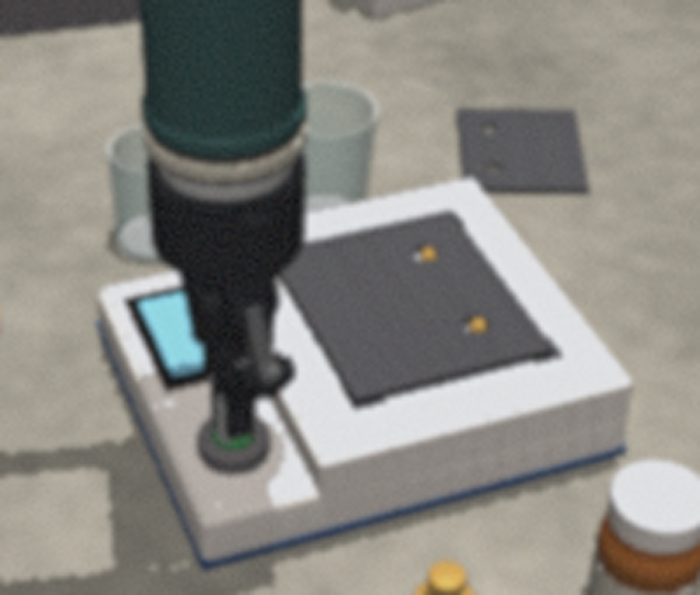

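Force is 20 N and the key has clearly dropped. The x force of -7 N makes me check whether the pads might rest on the grey collar rather than on the bottomed key.

Run:
```python
from h import *
B=(np.array([0.54070765, 0.05663671]),.13616,np.array([.990745,.135736]),np.array([-.135736,.990745]))
for n in("top0","side0","side_k"):
    d=dict(np.load(n+".npz"));D=d["depth"];K=d["K"];V=d["view"]
    for r,zz in((0,.06),(5,.06),(14,.055),(16,.055),(18,.055),(28,.045)):
        out=[]
        for a in np.arange(0,360,30):
            q=B[0]+(-.092+r*.001*np.cos(np.radians(a)))*B[2]+(-.06+r*.001*np.sin(np.radians(a)))*B[3]
            p=np.rint(proj(d,np.r_[q,zz])[0]).astype(int);z=D[p[1],p[0]]
            cc=np.array([(p[0]-K[0,2])/K[0,0]*z,(p[1]-K[1,2])/K[1,1]*z,z]);out.append(round(float((V[:3,:3].T@(cc-V[:3,3]))[2])*1e3))
        print(n,r,out)
```

```text
top0 0 [69, 69, 69, 69, 69, 69, 69, 69, 69, 69, 69, 69]
top0 5 [64, 63, 65, 66, 65, 66, 67, 65, 63, 64, 65, 61]
top0 14 [60, 59, 59, 54, 55, 56, 61, 57, 55, 61, 65, 58]
top0 16 [60, 59, 58, 57, 59, 56, 55, 59, 57, 61, 53, 59]
top0 18 [56, 56, 60, 57, 54, 57, 55, 57, 59, 56, 57, 45]
top0 28 [44, 45, 43, 46, 45, 47, 45, 45, 46, 49, 41, 47]
side0 0 [65, 65, 65, 65, 65, 65, 65, 65, 65, 65, 65, 65]
side0 5 [64, 65, 65, 65, 63, 63, 62, 64, 64, 64, 65, 64]
side0 14 [687, 65, 65, 64, 63, 56, 56, 55, 55, 55, 55, 55]
side0 16 [56, 63, 65, 64, 63, 56, 56, 56, 57, 55, 57, 56]
side0 18 [55, 55, 64, 67, 54, 56, 56, 56, 57, 57, 57, 57]
side0 28 [46, 45, 65, 64, 43, 43, 44, 43, 45, 42, 43, 43]
side_k 0 [74, 74, 74, 74, 74, 74, 74, 74, 74, 74, 74, 74]
side_k 5 [73, 78, 78, 77, 72, 72, 69, 72, 69, 70, 69, 69]
side_k 14 [57, 74, 81, 687, 69, 55, 56, 54, 56, 54, 56, 58]
side_k 16 [55, 77, 83, 76, 55, 56, 55, 55, 54, 54, 55, 57]
side_k 18 [56, 70, 84, 80, 56, 55, 56, 55, 54, 56, 55, 55]
side_k 28 [45, 44, 81, 78, 43, 43, 43, 43, 45, 43, 44, 45]
```

Key top is about 65 mm when up and the collar about 57 mm. The tip at about 60.5 mm is 5 mm down, above the collar, and pushing 20 N against a 4 N spring, so the key is at its stop. Release and rise straight up, then move away so the camera has a clear view.

>>> play_rows:
  deltas:
    - {"wx": 0, "wy": 0, "wz": 0, "x": 0, "y": 0, "z": 5, "fingers": 1}
    - {"wx": 0, "wy": 0, "wz": 0, "x": 0, "y": 0, "z": 15, "fingers": 1}
    - {"wx": 0, "wy": 0, "wz": 0, "x": 0, "y": 0, "z": 50, "fingers": 1}
    - {"wx": 0, "wy": 0, "wz": 0, "x": 0, "y": 0, "z": 100, "fingers": 1}
    - {"wx": 0, "wy": 0, "wz": 0, "x": 0, "y": -10, "z": 150, "fingers": 1}
    - {"wx": 0, "wy": 0, "wz": 0, "x": -10, "y": -60, "z": 160, "fingers": 1}
    - {"wx": 0, "wy": 0, "wz": 0, "x": -20, "y": -115, "z": 160, "fingers": 1}
    - {"wx": 0, "wy": 0, "wz": 0, "x": -30, "y": -170, "z": 160, "fingers": 1}
    - {"wx": 0, "wy": 0, "wz": 0, "x": -40, "y": -225, "z": 160, "fingers": 1}
    - {"wx": 0, "wy": 0, "wz": 0, "x": -50, "y": -280, "z": 160, "fingers": 1}
    - {"wx": 0, "wy": 0, "wz": 0, "x": -60, "y": -330, "z": 160, "fingers": 1}
    - {"wx": 0, "wy": 0, "wz": 0, "x": -70, "y": -380, "z": 160, "fingers": 1}
    - {"wx": 0, "wy": 0, "wz": 0, "x": -80, "y": -430, "z": 160, "fingers": 1}
    - {"wx": 0, "wy": 0, "wz": 0, "x": -80, "y": -430, "z": 160, "fingers": 1}
    - {"wx": 0, "wy": 0, "wz": 0, "x": -80, "y": -430, "z": 160, "fingers": 1}

```text
time: 15.82
tool_pos: [0.3769, -0.4448, 0.2397]
tcp_rot: [2.152, 0.147, -2.153]
wrist_force: [-1.0, 0.1, -0.4]
width: 0.004
```

```bash
python3 look.py l
python3 - <<'E'
from h import *
d=dict(np.load("top_l.npz"));B=balance(d);print(plate(d,B,(240,145,325,212),tilt=0)[0])
B=(np.array([0.54070765, 0.05663671]),.13616,np.array([.990745,.135736]),np.array([-.135736,.990745]))
d=dict(np.load("top_l.npz"));d0=dict(np.load("top0.npz"))
diff=cv2.absdiff(d["frame"],d0["frame"]).max(2);cv2.imwrite("pics/diff.png",np.hstack([d["frame"][:,:,::-1][90:300,120:400],cv2.cvtColor(diff,cv2.COLOR_GRAY2BGR)[90:300,120:400]*2]))
s=dict(np.load("side_l.npz"));s0=dict(np.load("side0.npz"))
for n,dd in(("0",s0),("l",s)):
    p=(256,250);print(n,"key depth",np.median(dd["depth"][248:253,254:259]))
    c,_=contour(lambda a:(a[...,1]-a[...,0]>40),dd["frame"],(230,235,280,275));print(c.mean(0))
E
```

```text
t 15.925 tcp [ 0.3773 -0.4441  0.24  ] bal -0.2298 -0.4739 heading -82.18688242702419 F [0.87 0.12 0.95] 0.0015002671090594887
deck sizes x 0.18250771 0.18274629 y 0.20773889 0.2077352 yaw 0.13536274 0.13761374
plate sizes 119.4 137.9 119.5 137.9 yaws rel -0.0018022358 -0.0014875829
plate centre rel seat mm -2.7004666 -0.7821475
hole-pin L -2.6 -0.8
hole-pin R -2.8 -0.8
[0.5726957  0.06027516]
0 key depth 0.9062692
[256.12083333 251.68333333]
l key depth 0.25805748Traceback (most recent call last):
  File "<stdin>", line 9, in <module>
  File "h.py", line 16, in contour
    c=max(cs,key=cv2.contourArea)[:,0,:].astype(float)
      ~~~^^^^^^^^^^^^^^^^^^^^^^^^
ValueError: max() iterable argument is empty
```

View pics/side_l.png

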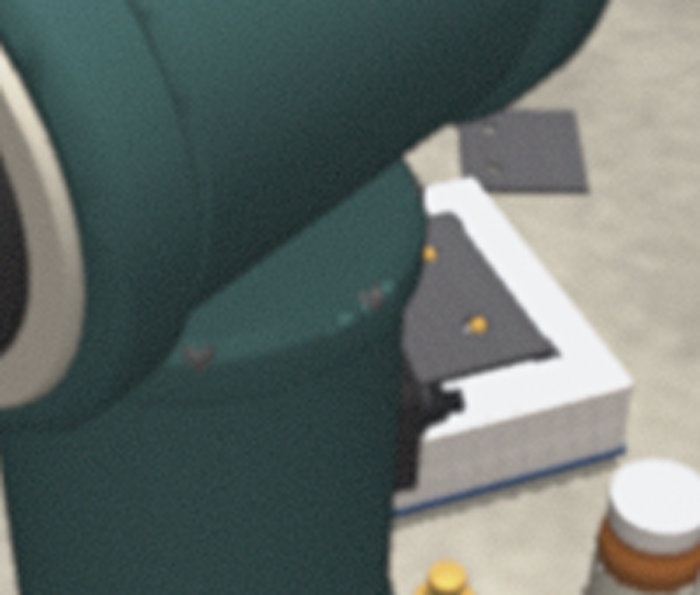

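View pics/diff.png

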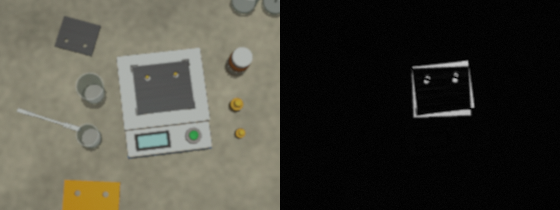

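In the top view only the plate differs from the start picture; everything else is unchanged. The arm blocks the side view, so I'll move it back toward the start to check the key height.

>>> play_rows:
  deltas:
    - {"wx": 0, "wy": 0, "wz": 0, "x": -25, "y": -40, "z": 5, "fingers": 1}
    - {"wx": 0, "wy": 0, "wz": 0, "x": -50, "y": -80, "z": 10, "fingers": 1}
    - {"wx": 0, "wy": 0, "wz": 0, "x": -75, "y": -120, "z": 10, "fingers": 1}
    - {"wx": 0, "wy": 0, "wz": 0, "x": -100, "y": -160, "z": 10, "fingers": 1}
    - {"wx": 0, "wy": 0, "wz": 0, "x": -113, "y": -178, "z": 10, "fingers": 1}
    - {"wx": 0, "wy": 0, "wz": 0, "x": -113, "y": -178, "z": 10, "fingers": 1}
    - {"wx": 0, "wy": 0, "wz": 0, "x": -113, "y": -178, "z": 10, "fingers": 1}

```text
time: 16.8
tool_pos: [0.2653, -0.6219, 0.2502]
tcp_rot: [2.152, 0.148, -2.151]
wrist_force: [-0.3, -0.5, -0.1]
width: -0.002
```

```bash
python3 look.py m
python3 - <<'E'
from h import *
B=(np.array([0.54070765, 0.05663671]),.13616,np.array([.990745,.135736]),np.array([-.135736,.990745]))
for n in("side0","side_m"):
    dd=dict(np.load(n+".npz"))
    c,_=contour(lambda a:(a[...,1]-a[...,0]>40),dd["frame"],(230,235,280,275));print(n,c.mean(0),np.median(dd["depth"][250:253,255:258]))
D=dd["depth"];K=dd["K"];V=dd["view"];P=[]
for v in range(185,248,2):
  for u in range(265,350,2):
    z=D[v,u]
    cc=np.array([(u-K[0,2])/K[0,0]*z,(v-K[1,2])/K[1,1]*z,z]);w=V[:3,:3].T@(cc-V[:3,3]);b=w[:2]-B[0];x,y=b@B[2]-.035,b@B[3]
    if abs(x)<.05 and abs(y)<.06 and np.hypot(x-.028,abs(y)-.035)>.012: P.append((x,y,w[2]))
P=np.array(P);s=np.linalg.lstsq(np.c_[P[:,:2],np.ones(len(P))],P[:,2],rcond=None)[0];print("plate top plane slopes,z",s,len(P))
E
```

```text
t 16.9 tcp [ 0.2654 -0.622   0.2503] bal -0.3649 -0.635 heading -82.1439010512443 F [ 0.31  1.03 -0.01] -0.0013009535695199846
side0 [256.12083333 251.68333333] 0.903794
side_m [256.11875    251.67083333] 0.9037655
plate top plane slopes,z [ 0.00023041 -0.0022376   0.06992076] 428
```

View pics/side_m.png

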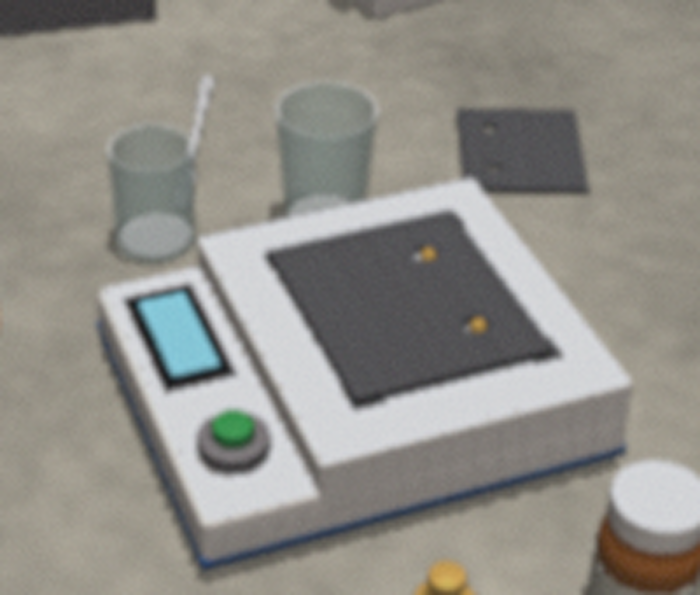

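The plate is flat: its slope is about 0.002 rad and its top is 5.5 to 6 mm over the deck. The key is back at its original pixel and depth. Hand in.

```bash
python3 -c "
from workcell import finish_job; print(finish_job())"
```

```text
the job is handed in; nothing more can be done
None
```

The plate is seated over both pins, and the tare key was pressed fully down and has come back up. I handed the job in at about 17 s of the 70 s allowed, and no verdict was reported.

I squared the plate by pushing its front edge with the open fingertips. I then nudged its left edge about 10 mm sideways, and it dropped over both pins. After that I pressed the tare key with the shut fingertips and moved the arm clear.

**Last checks**
- **Flatness:** the depth fit gives the plate a slope of about 0.002 rad, with its top 5.5–6 mm above the deck.
- **Pins:** both brass pins show inside their holes.
- **Tare key:** the press reached 20 N against the 4 N spring, with the fingertip about 4–5 mm below the key's rest height. Afterwards the key was back at its original pixel and depth.
- **Surroundings:** in the top view, only the plate differs from the start picture.

**Disagreements**
- **Hole offset:** the top view puts the holes about 2.7 mm too far forward. That is more than the 2 mm of play, which a flat plate can't exceed, so I put it down to calibration and edge bias; the limit is 4 mm.
- **Side force:** the key press also showed about 7 N sideways, which I did not explain.

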